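# Nest the clean sample beaker

### The job

Put the single loose sample beaker back on the stack of beakers of its own size: set it loosely, mouth down, over the stack and let go, then seat it with a light push from above on its upturned bottom, until its rim stands about 20 mm above the rim below it, as between the others. Do not force it further down, or it wedges; leave the other stack and everything else where it stands.

Things in the scene. Friction and masses are not known exactly. Their poses are not given: they have to be found in the camera images.
- beaker_mid (a point): centre, half-way up, of the loose beaker: tapered, round, white polypropylene, 35 g, 100 mm tall, standing mouth down. Its flat closed bottom (54 mm diameter) is on top, 50 mm above this point; it widens evenly to 70 mm at the mouth 50 mm below, with a rolled rim of 76 mm, 6 mm high. Diameter 62 mm here, 57 mm at 20 mm below the bottom. z: its axis, mouth to bottom (up)
- beaker_rim (a point): centre of the mouth edge of the same beaker (its lowest edge), 50 mm below beaker_mid, 100 mm below its flat bottom; the mouth is 65 mm wide inside; z as there
- stack_rim (a point): the stack it belongs to: three beakers just like it, nested mouth down, rims 20 mm apart, standing loose on the bench (105 g, 140 mm tall). This point: centre of the mouth edge of the uppermost one, 40 mm above the bench; z up along the axis. A fourth beaker, when lowered over the stack, rests loosely with its mouth edge about 27 mm above this point
- stack_top (a point): centre of the flat top (54 mm diameter) of that stack, 100 mm above stack_rim; z up. A fourth beaker resting loosely has its bottom about 27 mm above this point. The walls spring: pushed down it goes about 1 mm lower per newton and stays there, so 20 mm takes roughly 8 N; beyond about 12 N (under 16 mm) it is wedged
- big_stack_top (a point): centre of the flat top of another stack, of two larger beakers of the same white material and shape (145 mm tall in all, top 72 mm and rims 99 mm in diameter, z up); the loose beaker is too small to go over it. Leave alone
- cell: bystander: a clear acrylic soil sample cell between two round steel plates, 70 mm in diameter, about 117 mm tall, standing upright; origin at the centre of its underside, z up
- jar: bystander: a closed glass jar, 68 mm in diameter, 85 mm tall, standing upright; origin at the centre of its underside, z up
- wrench: bystander: an open-ended steel wrench 170 mm long, lying flat; origin at its middle, underside; x along its length
Not all that is in view belongs to the job. What is shaped like the part that bears beaker_mid but green is not meant.

How it is judged (in metres and radians):
On the way:
1. the beaker rests loosely over its own stack, its rim standing well proud (more than 24 mm above the rim below), and is let go (z of beaker_rim in the frame of stack_rim between 0.024 and 0.034 m and horizontal distance between beaker_rim and stack_rim below 0.006 m and contact force between the fingers and beaker below 0.05 N), for 0.2 s.
At the end, for the whole second after the job is handed in: The beaker sits straight (within about 3 degrees) and centred (within 4 mm) on its own stack, its rim about 20 mm (16 to 23.5 mm) above the rim below, the stack standing upright on the bench, all at rest (z of beaker_rim in the frame of stack_rim between 0.016 and 0.0235 m and horizontal distance between beaker_rim and stack_rim below 0.004 m and angle between the z axis of beaker_mid and the z axis of stack_rim, either way round below 0.05 rad and angle between stack_rim's own z axis and vertical below 0.05 rad and height (world z) of stack_rim below 0.045 m and linear speed of beaker below 0.02 m/s); the robot touches nothing.
It fails at once if the beaker was forced down until it wedged (rim less than 16 mm above the one below) (z of beaker_rim in the frame of stack_rim between -0.005 and 0.016 m and horizontal distance between beaker_rim and stack_rim below 0.02 m).
It fails at once if another thing was knocked or moved more than 30 mm (distance of any of big_stack_top, cell, jar, wrench from where it was at the start of the episode above 0.03 m).
It also fails if it takes over 59 s, if anything falls off the work surface, if the arm or the gripper's body presses on something with over 40 N, if the wrist force passes 120 N, or if a joint passes its speed limit or range.

### The arm

A 6-joint arm with a two-finger parallel gripper is mounted at the origin on the work surface. World frame = base frame: x ahead of the robot, y to its left, z up, the work surface at z = 0. Lengths are in m, angles in degrees, forces in N, time in s.
With the tool pointing down it reaches from about 0.275 to 0.85 m from the base axis. Payload 5.2 kg.
Tool frame: the origin (TCP) lies midway between the tips of the shut fingers; the grasp point (between the pads) lies manip.pinch_z behind it (manip.pinch_z is the distance from the TCP to the grasp point, in m); x points along the fingers, z is the direction in which the jaws open and shut, and the axes are right-handed (so a half turn about x gives the same grasp; the last joint's range is limited). The gripper opens to 85 mm and grips with 20 to 120 N. Pads are 22 mm wide; open, the fingers measure 114 mm over their backs; the gripper's body (76 mm by 85 mm) begins 54 mm behind the grasp point. The pads swing forward as they close: fully open they stand 13 mm farther back than shut.
Start: joints at [58.51, 14.817, 87.949, -0, 77.235, -11.62], TCP at [0.187, 0.517, 0.231] pointing down, gripper open.
Joint ranges: [-179.93, 179.93], [-52.35, 119.4], [10.71, 147.94], [-69.91, 249.91], [12.55, 155.21], [-178.61, 178.61]. Speed limits (degrees/s): [147.25, 147.25, 180, 180, 180, 180].

### API

Orientations are given as [roll, pitch, yaw] about the fixed x, y, z axes, in that order (R = Rz(yaw) Ry(pitch) Rx(roll)).
In Python, from workcell import sensors, vision, manip gives the robot as it stands.
- The arm moves only by the tool move_arm, never from a script. Its argument "deltas" is one flat list of numbers, 4 for each row, row after row: the shift along the tool's x, y, z in m, then the turn about the tool's x in rad. A call has 1 to 8 rows; each row is the pose to reach, as a shift and turn from the pose measured when the call began, along the tool's axes at that moment; what a row does not reach only later rows make up. A row lasts 1/10 s, in which the tool goes at most 50 mm and 8.59 degrees, less where a joint would pass 70% of its speed; a pose out of reach is approached as far as the arm can. A call with a gripper value outside its range is refused whole. "jaw" is the opening, from 0 (shut) to 1 (fully open), set as the call begins (left out, the last holds). The fingers move at their own pace and stop on an object; the grip force is fixed at half the most. Time passes only in rows, so rows that repeat a pose let the fingers close. It gives the time, the measured TCP pose, the force and the opening at its end, in the units of the state.
- sensors.read_state(): the state, without advancing time (a new reading comes with each control period).
- vision.capture(name): name is "side" or "top"; returns a dict with "img" (480x640x3 uint8, red, green, blue), "K" (3x3 intrinsics, pixels), "distortion" ([k1, k2, p1, p2, k3] as OpenCV has them; the pictures are not rectified), "xyz" and "rotation" of the camera in the world. Camera axes: x right, y up, looking along -z (the intrinsics and any distortion apply to the point x, -y, -z); pixel columns grow to the right and rows downward; lengths in m; the calibration is good to about 2 mm. A picture is of the moment at which its call begins. There is no depth.
- manip.job_done(): hands the job in, once; it reports no verdict.
The state is a dict: "clock": time; "joint_positions": joint angles; "qvel": joint speeds; "joint_torque": joint torques, N m; "position": TCP position; "orientation": TCP orientation; "contact_force": force on the tool from outside, world axes, zero at the start; "ft_torque": the same for the moment, N m; "grip_width": finger opening in m.
Only numpy, scipy, OpenCV 4.12 (cv2) and the standard library are available. Lean on these libraries where they do the work, as an engineer would, in place of code of your own. Each camera call takes 0.05 s, during which the arm holds its last target. There are 200 camera calls.

## Working session

There is one attempt and no reset: what is moved stays moved. The work goes in short steps, Python scripts to look and compute and a tool call to move; the robot and the scene stay as the last step left them, time stands still between calls to the robot, and variables do not carry over. Pictures are saved under pics/ and viewed, about 8 in all and at most 12, crops included, and the job is handed in when it is done.

Besides the shell and the picture viewer there is one more tool, called as name(argument=value, ...) on one line, values as JSON. move_arm: Moves the arm, as the interface text tells. Its arguments: {"type":"object","properties":{"deltas":{"type":"array","items":{"type":"number"}},"jaw":{"type":"number"}},"required":["deltas"]}

```bash
mkdir -p pics
python3 - <<'E'
from workcell import sensors, vision, manip
import cv2,pickle
print(sensors.read_state(), manip.pinch_z)
for n in("side","top"):
    c=vision.capture(n); pickle.dump(c,open(f"pics/{n}0.pkl","wb"))
    cv2.imwrite(f"pics/{n}0.png",c["img"][:,:,::-1]); print(n,c["K"],c["distortion"],c["xyz"],c["rotation"])
E
```

```text
{'clock': 0.0, 'joint_positions': array([ 5.85082221e+01,  1.48587402e+01,  8.80119884e+01, -2.40661614e-03,
        7.72356949e+01, -1.16203503e+01]), 'qvel': array([-0.00978729,  0.08485443,  0.02463899,  0.05472594, -0.04402605,
       -0.08646254]), 'joint_torque': array([ 8.91066757e-04, -4.46032691e+01, -2.90570050e+01, -2.38120674e-04,
        1.13259655e-02, -7.33237982e-06]), 'position': array([0.18665956, 0.51677875, 0.23047321]), 'orientation': array([ 169.64255494,   89.89355063, -120.2283388 ]), 'contact_force': array([-0.41643578, -0.25463389, -0.11497592]), 'ft_torque': array([0.04980296, 0.02815371, 0.00299977]), 'grip_width': 0.0855335685133151} 0.0187
side [[470.3898998    0.         324.29359804]
 [  0.         470.3898998  239.80858094]
 [  0.           0.           1.        ]] [-0.1086187  0.         0.         0.         0.       ] [ 0.16912527 -0.46531566  0.67565699] [ 47.15426628   1.11842494 -43.31886166]
top [[588.33102489   0.         308.45851951]
 [  0.         588.33102489 239.60538284]
 [  0.           0.           1.        ]] [-0.02446602  0.          0.          0.          0.        ] [0.44872315 0.01417388 1.19596679] [  7.43778231  -0.8614647  -90.26438953]
```

View pics/side0.png

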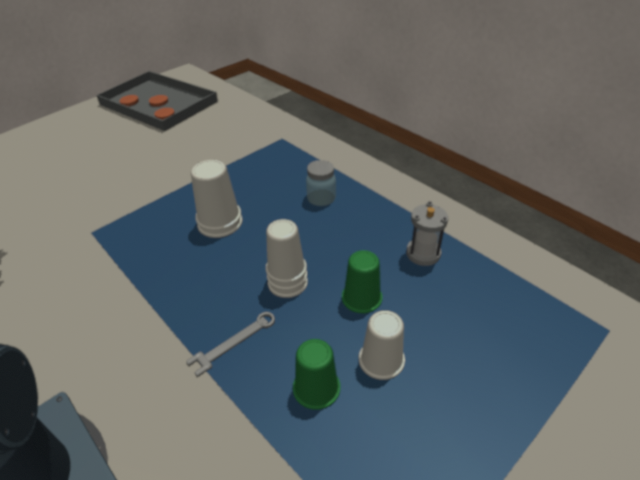

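View pics/top0.png

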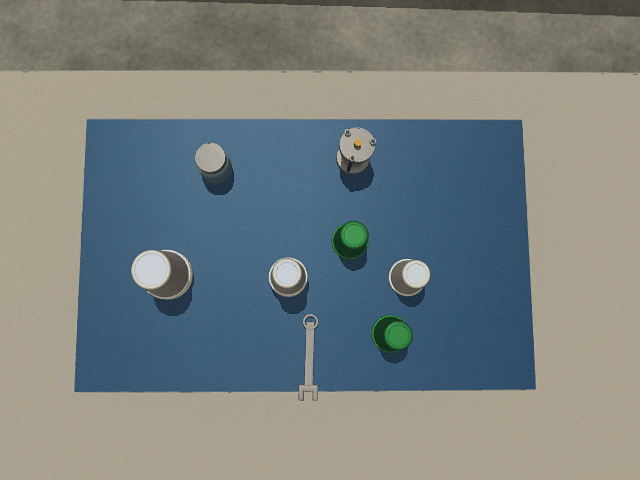

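The side view shows the big stack with its top at (212,170), the three-beaker stack at (283,228) and the loose white beaker at (385,322). Green decoys are at (364,258) and (315,352). In the top view the loose beaker's top is at (416,274), the stack's at (287,272) and the big stack's at (152,270).

```bash
cat > h.py <<'E'
import numpy as np,cv2
from scipy.spatial.transform import Rotation as R
def ray(c,uv):
    p=cv2.undistortPoints(np.array([[uv]],float),c["K"],np.array(c["distortion"])).ravel()
    Rm=R.from_euler('xyz',c["rotation"],degrees=True).as_matrix()
    d=Rm@np.array([p[0],-p[1],-1]); return np.array(c["xyz"]),d/np.linalg.norm(d)
def onz(c,uv,z):
    o,d=ray(c,uv); return o+d*(z-o[2])/d[2]
def cross(a,b):
    (o,d),(p,e)=a,b
    s=np.linalg.lstsq(np.c_[d,-e],p-o,rcond=None)[0]
    x,y=o+d*s[0],p+e*s[1]; return (x+y)/2,np.linalg.norm(x-y)
def proj(c,P):
    Rm=R.from_euler('xyz',c["rotation"],degrees=True).as_matrix()
    q=Rm.T@(np.asarray(P,float)-c["xyz"]); q=q*[1,-1,-1]
    return cv2.projectPoints(q[None],np.zeros(3),np.zeros(3),c["K"],np.array(c["distortion"]))[0].ravel()
def disc(c,seed,r=30,lo=None):
    "bright flat top near seed: Otsu within the white, largest contour -> ellipse"
    u,v=seed; im=c["img"][v-r:v+r,u-r:u+r]; g=im.min(2)
    t=lo or cv2.threshold(g[g>90].reshape(-1,1),0,255,cv2.THRESH_OTSU)[0]
    m=(g>t).astype(np.uint8)
    m=cv2.morphologyEx(m,cv2.MORPH_OPEN,np.ones((5,5),np.uint8))
    k=max(cv2.findContours(m,cv2.RETR_EXTERNAL,cv2.CHAIN_APPROX_NONE)[0],key=cv2.contourArea)
    e=cv2.fitEllipse(cv2.convexHull(k)); return np.array(e[0])+[u-r,v-r],e[1],t
E
python3 - <<'E'
import pickle;from h import *
T,S=[pickle.load(open(f"pics/{n}0.pkl","rb")) for n in("top","side")]
for nm,a,b,z,D in(("loose",(416,274),(385,322),.1,.054),("stack",(287,272),(283,228),.14,.054),("big",(152,270),(210,168),.145,.072)):
    ct,et,tt=disc(T,a);cs,es,ts=disc(S,b)
    P,g=cross(ray(T,ct),ray(S,cs))
    print(nm,ct.round(1),np.round(et,1),tt,"expect dia",round(D*588/(1.196-z),1),"plane",onz(T,ct,z).round(4),"| side",cs.round(1),np.round(es,1),onz(S,cs,z).round(4),"| cross",P.round(4),round(g,4))
for nm,uv,z in(("cell",(357,145),.115),("jar",(211,157),.085),("green1",(354,236),.1),("green2",(398,336),.1),("wr",(310,322),0),("wr2",(308,395),0)): print(nm,onz(T,uv,z).round(3))
big=[]
for n,im in(("t",T["img"][200:360,240:440]),("s",S["img"][200:390,240:440])): big.append(cv2.resize(im,(400,380) if n=="s" else (400,320),interpolation=cv2.INTER_CUBIC))
from workcell import sensors
s=sensors.read_state(); print(R.from_euler('xyz',s["orientation"],degrees=True).as_matrix().round(3))
E
```

```text
loose [415.7 273.5] [25.6 26.4] 157.0 expect dia 29.0 plane [ 0.5273 -0.2034  0.1   ] | side [385.7 323.8] [26.5 32.8] [ 0.525  -0.2069  0.1   ] | cross [ 0.5278 -0.2045  0.0951] 0.0004
stack [286.3 272.8] [26.8 27.1] 159.0 expect dia 30.1 plane [0.5266 0.0378 0.14  ] | side [281.7 229. ] [19.7 28.5] [0.5242 0.0335 0.14  ] | cross [0.527  0.0378 0.1355] 0.0004
big [150.3 269. ] [36.5 37.9] 161.0 expect dia 40.3 plane [0.5337 0.2804 0.145 ] | side [208.  168.8] [18.3 33.3] [0.5313 0.2767 0.145 ] | cross [0.5338 0.2814 0.1415] 0.0003
cell [ 0.771 -0.096  0.115]
jar [0.756 0.185 0.085]
green1 [ 0.598 -0.089  0.1  ]
green2 [ 0.412 -0.167  0.1  ]
wr [ 0.437 -0.007  0.   ]
wr2 [ 0.294 -0.002  0.   ]
[[-0.001 -0.94   0.34 ]
 [-0.001  0.34   0.94 ]
 [-1.     0.    -0.002]]
```

The discs agree in both views, with the top heights a few mm low because the side-view masks include some wall. Loose beaker axis ≈ (0.527, -0.204), stack axis ≈ (0.527, 0.038). I'm moving above the loose beaker, keeping the yaw.

move_arm(deltas=[0,-0.035,-0.035,0,0,-0.07,-0.07,0,0,-0.105,-0.105,0,0,-0.14,-0.14,0,0,-0.175,-0.175,0,0,-0.21,-0.21,0,0,-0.245,-0.245,0,0,-0.28,-0.28,0], jaw=1)

```text
clock: 0.9
position: [0.3549, 0.1565, 0.2309]
orientation: [171.2, 89.9, -118.7]
contact_force: [0.7, 0.4, -0.6]
grip_width: 0.0853
```

move_arm(deltas=[0,-0.035,-0.035,0,0,-0.07,-0.07,0,0,-0.105,-0.105,0,0,-0.14,-0.14,0,0,-0.175,-0.175,0,0,-0.21,-0.21,0,0,-0.24,-0.24,0,0,-0.26,-0.26,0])

```text
clock: 1.7
position: [0.5118, -0.1794, 0.2305]
orientation: [159.9, 89.9, -130.0]
contact_force: [0.6, 0.0, 0.3]
grip_width: 0.085
```

```bash
cat >> h.py <<'E'
def go(tx,ty,tz):
    from workcell import sensors
    s=sensors.read_state(); Rm=R.from_euler('xyz',s["orientation"],degrees=True).as_matrix()
    print(s["clock"],s["position"].round(4),"F",s["contact_force"].round(2),"w",round(s["grip_width"],4),"J",s["joint_positions"].round(0))
    print("axes",Rm.T.round(3).tolist(),"delta",(Rm.T@(np.array([tx,ty,tz])-s["position"])).round(4))
E
python3 -c "from h import *;go(.527,-.204,.231)"
```

```text
1.7 [ 0.5118 -0.1794  0.2305] F [0.57 0.   0.28] w 0.085 J [ -31.   14.   89.   -0.   77. -101.]
axes [[-0.001, -0.001, -1.0], [-0.94, 0.342, 0.001], [0.342, 0.94, -0.002]] delta [-0.0005 -0.0227 -0.018 ]
```

move_arm(deltas=[0,-0.012,-0.01,0,0,-0.0227,-0.018,0,0,-0.0227,-0.018,0,0,-0.0227,-0.018,0])

```text
clock: 2.1
position: [0.5266, -0.2033, 0.2302]
orientation: [122.3, 89.9, -167.7]
contact_force: [-0.2, 0.3, 0.0]
grip_width: 0.0855
```

```bash
python3 -c "
from h import *;go(.527,-.204,.052)
from workcell import vision
c=vision.capture('side');cv2.imwrite('pics/s1.png',c['img'][200:420,260:480,::-1].repeat(2,0).repeat(2,1))"
```

```text
2.1 [ 0.5266 -0.2033  0.2302] F [-0.22  0.34  0.03] w 0.0855 J [ -32.   16.   86.   -0.   78. -102.]
axes [[-0.002, -0.0, -1.0], [-0.94, 0.341, 0.002], [0.341, 0.94, -0.001]] delta [ 0.1782 -0.0009 -0.0004]
```

View pics/s1.png

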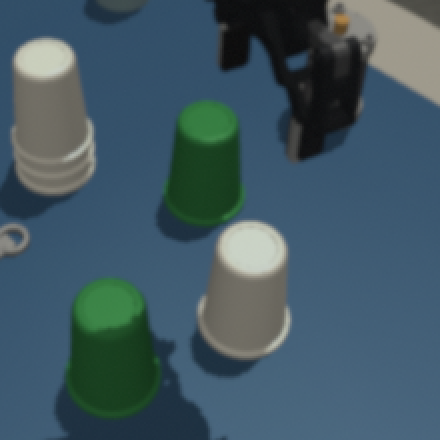

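The crop shows the open gripper above and behind the loose white beaker at (250,250), with nothing in the way. I'm descending in two stages.

move_arm(deltas=[0.03,-0.0009,-0.0004,0,0.06,-0.0009,-0.0004,0,0.09,-0.0009,-0.0004,0,0.11,-0.0009,-0.0004,0,0.13,-0.0009,-0.0004,0,0.15,-0.0009,-0.0004,0,0.165,-0.0009,-0.0004,0,0.178,-0.0009,-0.0004,0])

```text
clock: 2.95
position: [0.5265, -0.2023, 0.0519]
orientation: [116.0, 89.9, -173.8]
contact_force: [0.1, -0.2, -0.1]
grip_width: 0.0855
```

move_arm(deltas=[0,0,0,0,0,0,0,0,0,0,0,0,0,0,0,0,0,0,0,0,0,0,0,0], jaw=0.55)

```text
clock: 3.55
position: [0.5273, -0.2027, 0.0528]
orientation: [178.8, 89.9, -111.1]
contact_force: [-0.3, 0.7, 4.7]
grip_width: 0.0587
```

```bash
python3 -c "
from h import *;go(.527,-.204,.052)"
```

```text
3.55 [ 0.5273 -0.2027  0.0528] F [-0.27  0.65  4.72] w 0.0587 J [ -32.   27.   98.   -0.   55. -102.]
axes [[-0.0, -0.001, -1.0], [-0.941, 0.34, 0.0], [0.34, 0.941, -0.001]] delta [ 0.0008 -0.0002 -0.0013]
```

Gripped at 58.7 mm, which means about 29 mm below the bottom. Lifting it clear.

move_arm(deltas=[-0.01,0,0,0,-0.03,0,0,0,-0.06,0,0,0,-0.09,0,0,0,-0.12,0,0,0,-0.15,0,0,0,-0.175,0,0,0,-0.19,0,0,0])

```text
clock: 4.35
position: [0.5278, -0.2028, 0.2459]
orientation: [-123.7, 89.8, -53.6]
contact_force: [0.3, 0.7, 0.2]
grip_width: 0.0589
```

move_arm(deltas=[0,0.012,0.033,0,0,0.024,0.066,0,0,0.036,0.099,0,0,0.048,0.132,0,0,0.06,0.165,0,0,0.07,0.195,0,0,0.08,0.22,0,0,0.0823,0.2277,0])

```text
clock: 5.15
position: [0.527, 0.0417, 0.2456]
orientation: [-118.7, 89.8, -48.4]
contact_force: [0.5, 0.4, 0.3]
grip_width: 0.0588
```

move_arm(deltas=[0,0,0,0,0,0,0,0])

```text
clock: 5.35
position: [0.527, 0.0412, 0.2458]
orientation: [-125.8, 89.8, -55.5]
contact_force: [-0.7, -0.7, -0.3]
grip_width: 0.0593
```

```bash
python3 -c "
from h import *;go(.527,.039,.243)
from workcell import vision
import pickle
for n,a in(('side',(150,340)),('top',(200,360))):
    c=vision.capture(n);pickle.dump(c,open(f'pics/{n}2.pkl','wb'))
    im=c['img'][(90 if n=='side' else 180):(330 if n=='side' else 360),a[0]:a[0]+240,::-1]
    cv2.imwrite(f'pics/{n}2.png',cv2.resize(im,None,fx=2.2,fy=2.2))"
```

```text
5.35 [0.527  0.0412 0.2458] F [-0.66 -0.69 -0.26] w 0.0593 J [ -8.  12.  90.  -0.  78. -78.]
axes [[0.002, -0.003, -1.0], [-0.941, 0.337, -0.003], [0.337, 0.941, -0.002]] delta [ 0.0028 -0.0007 -0.002 ]
```

View pics/side2.png

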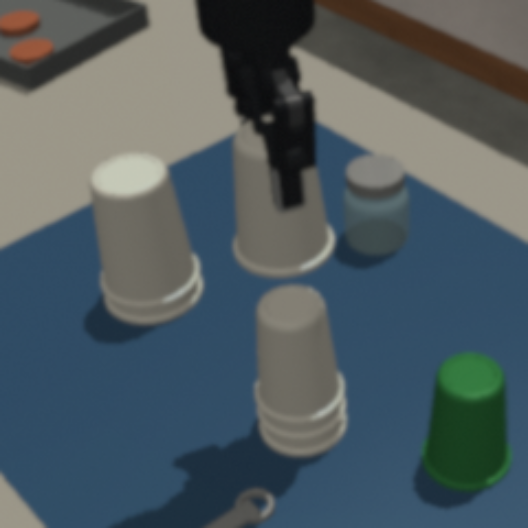

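View pics/top2.png

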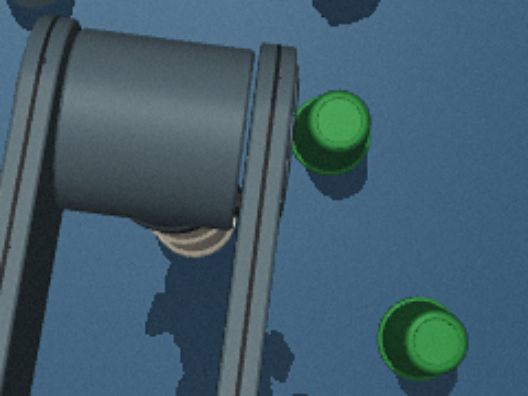

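The side view shows the beaker held upright above its stack: held rim at crop (283,240), i.e. (279,199) full frame, and stack top at crop (291,305). The arm blocks the top view, so I'll compare rim extents in the side view.

```bash
cat >> h.py <<'E'
def whites(c):
    g=c["img"].astype(int); m=((g[...,0]>75)&(g[...,2]-g[...,0]<18)).astype(np.uint8)
    return m
def pred(c,x,y,zs,D):
    t=np.linspace(0,2*np.pi,181); P=np.array([proj(c,(x+D/2*np.cos(a),y+D/2*np.sin(a),z)) for z in zs for a in t])
    return np.array([P[:,0].min(),P[:,0].max(),P[:,1].max()])
def fix(c,box,x,y,zs,D=.076):
    "box u0,u1,v0,v1 round the rim: extents left,right,bottom -> corrected x,y"
    u0,u1,v0,v1=box; m=whites(c)[v0:v1,u0:u1]
    n,l,st,_=cv2.connectedComponentsWithStats(m); k=1+st[1:,4].argmax(); a,b,w,h,_=st[k]
    meas=np.array([u0+a-.5,u0+a+w-.5,v0+b+h-.5]); f=lambda x,y:(lambda p:np.array([(p[0]+p[1])/2,p[2]]))(pred(c,x,y,zs,D))
    mm=np.array([(meas[0]+meas[1])/2,meas[2]])
    for _ in range(3):
        J=np.c_[(f(x+.005,y)-f(x,y))/.005,(f(x,y+.005)-f(x,y))/.005]
        x,y=np.array([x,y])+np.linalg.solve(J,mm-f(x,y))
    return meas,pred(c,x,y,zs,D).round(1),round(x,4),round(y,4)
E
python3 - <<'E'
import pickle;from h import *
S0,S2=[pickle.load(open(f"pics/side{n}.pkl","rb")) for n in(0,2)]
print("stack0",fix(S0,(258,318,250,310),.527,.038,(0,.006)))
print("stack2",fix(S2,(258,318,250,310),.527,.038,(0,.006)))
print("loose0",fix(S0,(345,415,335,390),.527,-.204,(0,.006)))
print("held2",fix(S2,(245,307,172,220),.527,.04,(.193,.199)))
E
```

```text
stack0 (array([265.5, 307.5, 296.5]), array([266.7, 306.3, 296.5]), np.float64(0.5261), np.float64(0.0387))
stack2 (array([265.5, 307.5, 297.5]), array([266.7, 306.3, 297.5]), np.float64(0.5246), np.float64(0.0368))
loose0 (array([357.5, 404.5, 379.5]), array([358. , 404. , 379.5]), np.float64(0.5257), np.float64(-0.2051))
held2 (array([255.5, 302.5, 215.5]), array([256. , 302. , 215.5]), np.float64(0.5313), np.float64(0.0419))
```

The held rim reads about 4–5 mm too far in +x, which matches the edge of the tolerance. I'll correct about half of that, lower until the rim is just above the stack top, and measure again.

move_arm(deltas=[0.01,0.0005,-0.0035,0,0.02,0.0005,-0.0035,0,0.03,0.0005,-0.0035,0,0.035,0.0005,-0.0035,0,0.035,0.0005,-0.0035,0,0.035,0.0005,-0.0035,0])

```text
clock: 6.05
position: [0.5256, 0.0374, 0.2106]
orientation: [-128.3, 89.8, -58.1]
contact_force: [0.6, -0.1, -0.0]
grip_width: 0.0589
```

Run:
```python
from h import *;go(.527,.038,.203)
from workcell import vision
from workcell import sensors
c=vision.capture('side')
z=sensors.read_state()["position"][2]-.0528
m=whites(c); print(z)
for v in range(200,250,3):
    r=np.flatnonzero(m[v,245:325])+245; print(v,r.min() if len(r) else None,r.max() if len(r) else None,len(r))
print("held",fix(c,(245,325,190,236),.527,.04,(z,z+.006)))
cv2.imwrite('pics/s3.png',cv2.resize(c['img'][130:310,200:380,::-1],None,fx=3.3,fy=3.3,interpolation=cv2.INTER_CUBIC))
```

```text
6.05 [0.5256 0.0374 0.2106] F [ 0.6  -0.08 -0.04] w 0.0589 J [ -8.  13.  93.  -0.  74. -78.]
axes [[0.002, -0.003, -1.0], [-0.941, 0.338, -0.003], [0.338, 0.941, -0.002]] delta [ 0.0076 -0.0011  0.0011]
0.15808973292674872
200 260 298 26
203 260 299 29
206 260 299 40
209 261 300 40
212 261 302 42
215 260 303 44
218 259 303 45
221 259 303 45
224 260 301 42
227 262 298 37
230 265 297 33
233 266 297 32
236 267 298 32
239 267 299 33
242 267 299 33
245 267 300 34
248 267 301 35
held (array([258.5, 303.5, 235.5]), array([258.5, 303.5, 235.5]), np.float64(0.5256), np.float64(0.0343))
```

View pics/s3.png

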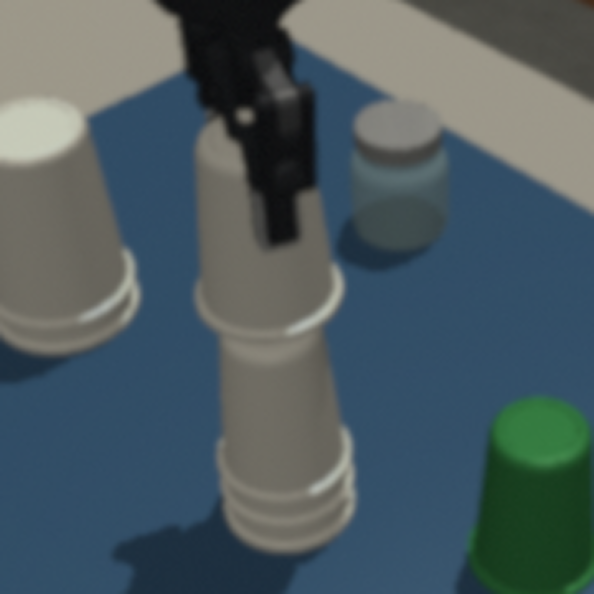

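The crop shows the rim just above the stack. The front rim edge is at row ≈232 and the stack-top front edge at ≈240. Laterally the two midlines agree within about 1 mm. Next is the depth check along the view.

Run:
```python
from h import *;import pickle
c=pickle.load(open("pics/side2.pkl","rb"))
print("held rim pred l,r,bottom at TCP",pred(c,.5256,.0374,(.158,.164),.076), "depth sens",pred(c,.5256+.0029,.0374+.0041,(.158,.164),.076), "dz+3mm",pred(c,.5256,.0374,(.161,.167),.076))
print("stack top pred",pred(c,.5265,.038,(.14,),.054),"axis at .16",proj(c,(.5265,.038,.161)))
from workcell import vision
c=vision.capture('side'); g=c["img"].astype(int)
for u in(276,280,284): print(u,g[222:246,u,1].tolist())
```

```text
held rim pred l,r,bottom at TCP [257.32948491 302.31033532 234.64504301] depth sens [257.22617154 302.0004511  232.62899379] dz+3mm [257.12531804 302.22039174 233.29061609]
stack top pred [265.48762467 296.6525616  237.73762653] axis at .16 [280.0702316  217.90929134]
276 [108, 108, 108, 108, 107, 107, 109, 117, 125, 125, 117, 114, 120, 127, 131, 131, 128, 123, 116, 111, 108, 108, 108, 108]
280 [107, 106, 107, 107, 106, 107, 109, 116, 125, 125, 118, 115, 121, 127, 131, 132, 132, 127, 119, 113, 108, 108, 108, 108]
284 [106, 106, 106, 105, 106, 106, 110, 119, 125, 124, 116, 117, 123, 128, 130, 131, 129, 124, 116, 110, 107, 108, 106, 107]
```

move_arm(deltas=[0,0.001,-0.001,0,0.01,0.002,-0.0015,0,0.02,0.002,-0.0015,0,0.03,0.002,-0.0015,0,0.03,0.002,-0.0015,0])

```text
clock: 6.65
position: [0.5222, 0.0367, 0.1788]
orientation: [172.9, 89.8, -116.9]
contact_force: [-0.6, 0.4, -0.6]
grip_width: 0.059
```

Run:
```python
from h import *;go(.5235,.0367,.13)
from workcell import vision,sensors
p=sensors.read_state()["position"]; zr=p[2]-.0528
c=vision.capture('side'); m=whites(c)
def edge(v):
    r=np.flatnonzero(m[v,240:330])+240; return r.min(),r.max()
for h in(.075,.06,.045,.03,.015):
    D=.070-.16*h; q=pred(c,p[0],p[1],(zr+h,),D); v=int(round(proj(c,(p[0],p[1],zr+h))[1])); print("held h",h,v,"pred",q[:2].round(1),"meas",edge(v))
q=pred(c,p[0],p[1],(zr,zr+.006),.076);v=int(round(proj(c,(p[0],p[1],zr+.003))[1]));print("rim",v,q.round(1),edge(v))
for z in(.105,.09,.08,.07,.06,.05):
    D=.054+.16*(.14-z); q=pred(c,.5265,.038,(z,),D); v=int(round(proj(c,(.5265,.038,z))[1])); print("stack z",z,v,"pred",q[:2].round(1),"meas",edge(v))
q=pred(c,.5265,.038,(0,.006),.076);v=int(round(proj(c,(.5265,.038,.003))[1]));print("rim0",v,q.round(1),edge(v))
cv2.imwrite('pics/s4.png',cv2.resize(c['img'][130:310,200:380,::-1],None,fx=3,fy=3,interpolation=cv2.INTER_CUBIC))
```

```text
6.65 [0.5222 0.0367 0.1788] F [-0.61  0.42 -0.62] w 0.059 J [ -8.  15.  96.  -0.  69. -78.]
axes [[-0.001, -0.002, -1.0], [-0.941, 0.338, 0.0], [0.338, 0.941, -0.003]] delta [ 0.0488 -0.0013  0.0006]
held h 0.075 201 pred [258.8 294.2] meas (np.int64(260), np.int64(274))
held h 0.06 208 pred [259.1 295.5] meas (np.int64(240), np.int64(296))
held h 0.045 215 pred [259.4 296.7] meas (np.int64(240), np.int64(298))
held h 0.03 222 pred [259.7 297.9] meas (np.int64(240), np.int64(299))
held h 0.015 228 pred [259.9 299.1] meas (np.int64(261), np.int64(302))
rim 233 [258.1 302.  249.8] (np.int64(260), np.int64(303))
stack z 0.105 242 pred [266.  299.4] meas (np.int64(262), np.int64(299))
stack z 0.09 248 pred [266.2 300.5] meas (np.int64(267), np.int64(300))
stack z 0.08 252 pred [266.3 301.3] meas (np.int64(267), np.int64(301))
stack z 0.07 256 pred [266.4 302. ] meas (np.int64(267), np.int64(302))
stack z 0.06 260 pred [266.6 302.7] meas (np.int64(267), np.int64(304))
stack z 0.05 264 pred [266.7 303.4] meas (np.int64(266), np.int64(306))
rim0 281 [267.1 306.7 296.6] (np.int64(268), np.int64(307))
```

View pics/s4.png

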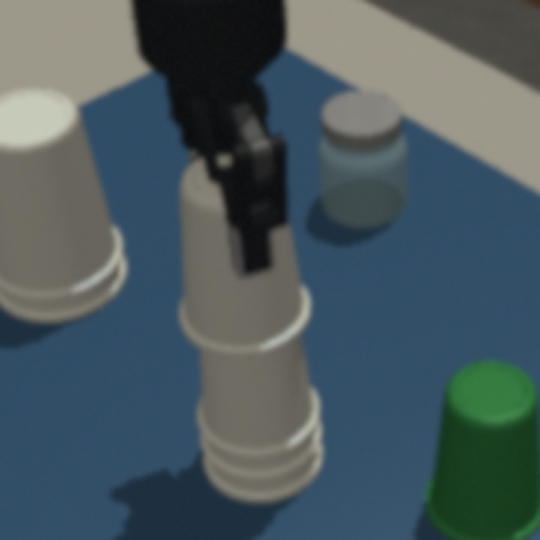

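The held beaker is upright, with no tilt visible, and about 2 mm right of the TCP prediction in this view. I'll cross-check the rim in the top picture I already have, where its near arc is visible.

Run:
```python
from h import *;import pickle
c=pickle.load(open("pics/top2.pkl","rb"));g=c["img"].astype(int)
print("held",pred(c,.527,.0412,(.193,.199),.076),"stack",pred(c,.5265,.038,(0,.006),.076),pred(c,.5265,.038,(.04,.046),.076))
for u in(280,284,288,292,296): print(u,g[276:302,u,0].tolist())
for v in(284,286,288): print(v,g[v,262:312,0].tolist())
from workcell import vision
c=vision.capture("top"); g=c["img"].astype(int); print("now held",pred(c,.5222,.0367,(.126,.132),.076))
for u in(280,284,288,292,296): print(u,g[276:302,u,0].tolist())
```

```text
held [261.07145588 305.87986723 292.55611937] stack [268.84577991 306.44291559 296.62766435] [267.78657649 306.68093724 295.94687792]
280 [42, 42, 39, 37, 33, 31, 29, 46, 44, 26, 67, 85, 103, 154, 131, 91, 103, 158, 153, 49, 31, 37, 35, 31, 41, 37]
284 [47, 44, 35, 32, 38, 29, 36, 49, 23, 23, 87, 90, 99, 156, 150, 96, 92, 86, 162, 157, 76, 39, 33, 38, 42, 37]
288 [48, 44, 42, 44, 33, 31, 41, 24, 46, 87, 80, 84, 136, 155, 121, 91, 87, 83, 141, 156, 136, 43, 37, 33, 38, 37]
292 [48, 53, 48, 40, 39, 36, 28, 68, 84, 84, 119, 154, 149, 90, 83, 82, 83, 106, 156, 131, 84, 36, 33, 35, 43, 33]
296 [48, 44, 45, 46, 41, 39, 33, 21, 118, 149, 142, 87, 85, 86, 84, 80, 136, 154, 142, 41, 31, 34, 34, 33, 37, 40]
284 [74, 75, 73, 71, 76, 73, 97, 46, 51, 22, 35, 38, 39, 44, 45, 47, 50, 42, 44, 39, 33, 32, 23, 17, 18, 3, 46, 43, 90, 83, 84, 81, 77, 74, 118, 157, 116, 72, 49, 40, 37, 38, 82, 144, 47, 19, 70, 92, 103, 105]
286 [70, 72, 72, 73, 73, 73, 72, 76, 113, 159, 160, 138, 103, 85, 89, 61, 68, 65, 67, 66, 89, 87, 87, 87, 86, 90, 80, 87, 83, 82, 119, 115, 154, 158, 142, 95, 86, 82, 77, 76, 99, 154,
[... 180 characters left out ...]
49, 111, 83, 85, 85, 82, 84, 76, 77, 135, 155, 141, 58, 33, 35, 45, 82, 99, 100, 99]
now held [265.95041843 307.98132499 296.69091731]
280 [63, 54, 60, 56, 48, 44, 50, 43, 38, 37, 35, 37, 34, 48, 19, 104, 156, 152, 149, 51, 32, 31, 34, 40, 34, 35]
284 [61, 59, 56, 54, 55, 47, 45, 48, 42, 43, 36, 33, 37, 45, 28, 64, 103, 159, 133, 154, 74, 39, 35, 37, 38, 38]
288 [63, 56, 56, 50, 49, 50, 42, 48, 46, 43, 41, 37, 35, 35, 29, 90, 79, 153, 145, 152, 129, 43, 30, 39, 34, 38]
292 [56, 60, 62, 58, 54, 49, 49, 50, 44, 45, 40, 38, 33, 54, 88, 83, 159, 152, 149, 129, 84, 42, 34, 32, 36, 35]
296 [59, 57, 55, 51, 53, 57, 51, 47, 45, 45, 40, 39, 32, 30, 119, 153, 148, 148, 144, 41, 34, 37, 35, 37, 35, 38]
```

The top view puts the held rim about 3 mm in +x of the TCP, i.e. along the pads, and this agrees with the lateral offset in the side view. Target TCP is therefore ≈ (0.523, 0.038). I'm descending slowly and watching the force.

move_arm(deltas=[0.003,-0.0005,0.0014,0,0.01,-0.0005,0.0014,0,0.016,-0.0005,0.0014,0,0.022,-0.0005,0.0014,0,0.028,-0.0005,0.0014,0,0.034,-0.0005,0.0014,0,0.038,-0.0005,0.0014,0,0.04,-0.0005,0.0014,0])

```text
clock: 7.55
position: [0.524, 0.0376, 0.1399]
orientation: [-144.7, 89.8, -74.4]
contact_force: [0.1, 0.4, 0.6]
grip_width: 0.0587
```

move_arm(deltas=[0.002,0,0,0,0.004,0,0,0,0.006,0,0,0,0.008,0,0,0,0.01,0,0,0,0.01,0,0,0])

```text
clock: 8.15
position: [0.5239, 0.0376, 0.1296]
orientation: [-152.2, 89.8, -82.0]
contact_force: [0.5, -0.6, -0.2]
grip_width: 0.0586
```

Run:
```python
from h import *;go(.523,.038,.123)
from workcell import vision
c=vision.capture('side')
a=c['img'][160:310,210:370,::-1]
c=vision.capture('top'); b=c['img'][220:320,230:350,::-1]
cv2.imwrite('pics/s5.png',np.hstack([cv2.resize(a,(480,450),interpolation=cv2.INTER_CUBIC),cv2.resize(b,(300,450))[:,:300]]))
```

```text
8.15 [0.5239 0.0376 0.1296] F [ 0.54 -0.62 -0.25] w 0.0586 J [ -8.  18.  99.  -0.  63. -78.]
axes [[0.0, -0.003, -1.0], [-0.941, 0.338, -0.001], [0.338, 0.941, -0.002]] delta [0.0066 0.001  0.0001]
```

View pics/s5.png

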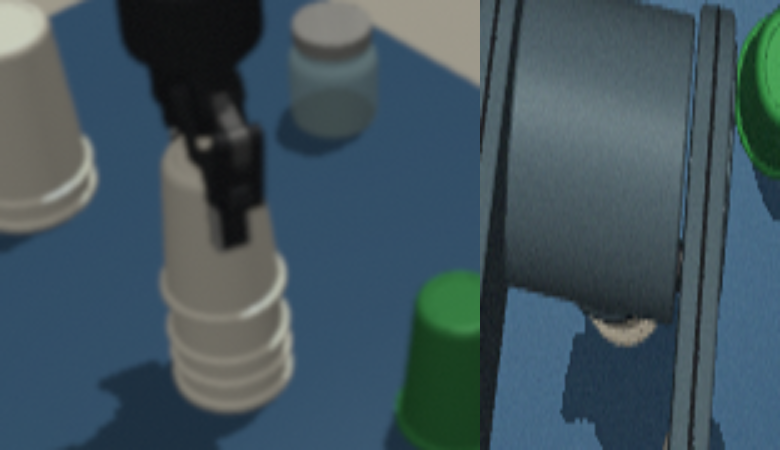

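Side view: the beaker is down over the stack, with its rim front at (222,317) in the crop and the stack's rims at about 350, 375 and 400. There is no contact force yet. I'll measure the rim rows to get the height left.

```bash
cat >> h.py <<'E'
def rims():
    from workcell import vision
    from scipy.signal import find_peaks
    c=vision.capture('side'); g=c["img"].astype(float).mean(2)
    for u in(280,284,288):
        p=np.median(g[235:305,u-2:u+3],1); k=find_peaks(p,prominence=3)[0]
        s=[]
        for i in k:
            w=p[i-2:i+3]-p[i-2:i+3].min(); s.append(round(235+i+(w*np.arange(-2,3)).sum()/w.sum(),1))
        print(u,s)
    # row of the near rim front edge as a function of height
    d=np.array([.358,.503]);d/=np.linalg.norm(d)
    for z in(0,.02,.04,.06,.064,.067,.07,.075): print(z,proj(c,(.5265-.038*d[0],.038-.038*d[1],z+.003)).round(1),end=" ")
E
python3 -c "from h import *;rims()"
```

```text
280 [np.float64(265.4), np.float64(279.5), np.float64(286.7), np.float64(293.5)]
284 [np.float64(265.4), np.float64(279.8), np.float64(287.1), np.float64(294.0)]
288 [np.float64(264.8), np.float64(279.6), np.float64(287.1), np.float64(293.9)]
0 [288.5 295.4] 0.02 [287.8 288.3] 0.04 [287. 281.] 0.06 [286.1 273.5] 0.064 [285.9 272. ] 0.067 [285.8 270.8] 0.07 [285.7 269.6] 0.075 [285.5 267.7]
```

Rim height ≈ 0.078 m, which matches the kinematics (0.077). Lowering 8 mm to about 2 mm above the loose rest, then checking before I let go.

move_arm(deltas=[0.002,0,0,0,0.004,0,0,0,0.006,0,0,0,0.008,0,0,0,0.008,0,0,0,0.008,0,0,0])

```text
clock: 8.9
position: [0.524, 0.0377, 0.1218]
orientation: [-144.2, 89.9, -74.0]
contact_force: [-0.3, -0.6, -0.8]
grip_width: 0.0584
```

```bash
python3 -c "
from h import *;go(.523,.038,.121);rims()"
```

```text
8.9 [0.524  0.0377 0.1218] F [-0.3  -0.59 -0.75] w 0.0584 J [ -8.  18. 100.  -0.  62. -78.]
axes [[0.001, -0.002, -1.0], [-0.941, 0.338, -0.001], [0.338, 0.941, -0.002]] delta [ 0.0008  0.0011 -0.0001]
280 [np.float64(268.5), np.float64(279.3), np.float64(286.4), np.float64(292.8)]
284 [np.float64(268.6), np.float64(279.5), np.float64(286.9), np.float64(293.6)]
288 [np.float64(268.1), np.float64(279.3), np.float64(286.7), np.float64(293.6)]
0 [288.5 295.4] 0.02 [287.8 288.3] 0.04 [287. 281.] 0.06 [286.1 273.5] 0.064 [285.9 272. ] 0.067 [285.8 270.8] 0.07 [285.7 269.6] 0.075 [285.5 267.7]
```

Rim ≈ 0.069 m. Letting go.

move_arm(deltas=[0,0,0,0,0,0,0,0,0,0,0,0,0,0,0,0,0,0,0,0,0,0,0,0,0,0,0,0,0,0,0,0], jaw=1)

```text
clock: 9.75
position: [0.5241, 0.0377, 0.1218]
orientation: [-142.7, 89.9, -72.5]
contact_force: [0.2, -0.4, 0.2]
grip_width: 0.0855
```

```bash
python3 -c "
from h import *;go(.5265,.038,.24);rims()"
```

```text
9.75 [0.5241 0.0377 0.1218] F [ 0.21 -0.43  0.16] w 0.0855 J [ -8.  18. 100.  -0.  62. -78.]
axes [[0.001, -0.002, -1.0], [-0.941, 0.338, -0.002], [0.338, 0.941, -0.002]] delta [-0.1182 -0.0024  0.0008]
280 [np.float64(269.0), np.float64(279.4), np.float64(286.4), np.float64(292.9)]
284 [np.float64(269.3), np.float64(279.7), np.float64(286.8), np.float64(293.6)]
288 [np.float64(268.7), np.float64(279.5), np.float64(286.8), np.float64(293.6)]
0 [288.5 295.4] 0.02 [287.8 288.3] 0.04 [287. 281.] 0.06 [286.1 273.5] 0.064 [285.9 272. ] 0.067 [285.8 270.8] 0.07 [285.7 269.6] 0.075 [285.5 267.7]
```

It dropped to rim ≈ 0.067 m, so it rests loosely 27 mm proud, released for well over 0.2 s. Now straight up, shut the fingers and centre over it.

move_arm(deltas=[-0.01,0,0,0,-0.03,0,0,0,-0.05,0,0,0,-0.07,0,0,0,-0.085,0,0,0,-0.095,0,0,0,-0.1,0,0,0,-0.1,0,0,0])

```text
clock: 10.6
position: [0.5242, 0.038, 0.2224]
orientation: [-125.3, 89.8, -55.1]
contact_force: [-1.2, -0.6, -0.1]
grip_width: 0.0856
```

move_arm(deltas=[0,-0.0024,0.0008,0,0,-0.0024,0.0008,0,0,-0.0024,0.0008,0,0,-0.0024,0.0008,0,0,-0.0024,0.0008,0,0,-0.0024,0.0008,0,0,-0.0024,0.0008,0,0,-0.0024,0.0008,0], jaw=0)

```text
clock: 11.4
position: [0.5267, 0.0379, 0.2224]
orientation: [-125.1, 89.8, -54.9]
contact_force: [-0.5, -0.1, -0.5]
grip_width: -0.0004
```

```bash
python3 -c "
from h import *;go(.5265,.038,.172);rims()
from workcell import vision
c=vision.capture('side')
cv2.imwrite('pics/s6.png',cv2.resize(c['img'][130:310,200:380,::-1],None,fx=3,fy=3,interpolation=cv2.INTER_CUBIC))"
```

```text
11.4 [0.5267 0.0379 0.2224] F [-0.48 -0.12 -0.53] w -0.0004 J [ -8.  13.  92.  -0.  75. -78.]
axes [[0.002, -0.003, -1.0], [-0.941, 0.338, -0.003], [0.338, 0.941, -0.002]] delta [0.0504 0.0004 0.0001]
280 [np.float64(269.1), np.float64(279.3), np.float64(286.5), np.float64(292.9)]
284 [np.float64(269.3), np.float64(279.6), np.float64(286.9), np.float64(293.6)]
288 [np.float64(268.7), np.float64(279.4), np.float64(286.8), np.float64(293.6)]
0 [288.5 295.4] 0.02 [287.8 288.3] 0.04 [287. 281.] 0.06 [286.1 273.5] 0.064 [285.9 272. ] 0.067 [285.8 270.8] 0.07 [285.7 269.6] 0.075 [285.5 267.7]
```

View pics/s6.png

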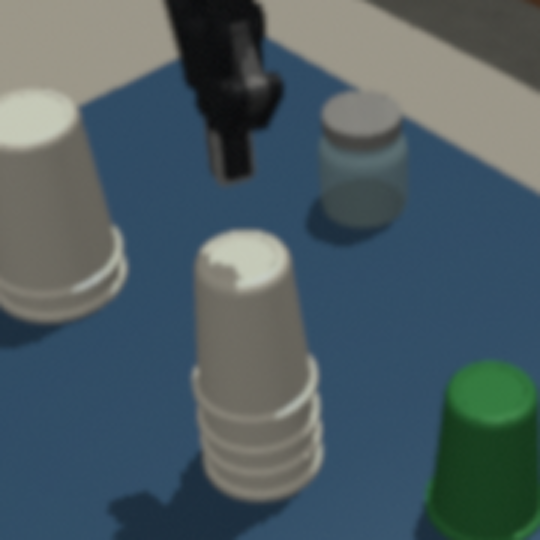

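The beaker stands straight on its stack (top at crop (245,260), rims evenly aligned) with the shut fingers above it. Approaching, then pressing in small steps.

move_arm(deltas=[0.015,0,0,0,0.03,0,0,0,0.04,0,0,0,0.046,0,0,0,0.05,0,0,0,0.053,0,0,0,0.053,0,0,0,0.053,0,0,0])

```text
clock: 12.3
position: [0.5271, 0.0377, 0.1699]
orientation: [-115.8, 89.8, -45.6]
contact_force: [-0.8, 0.4, -0.1]
grip_width: 0.0004
```

move_arm(deltas=[0.001,0,0,0,0.002,0,0,0,0.003,0,0,0,0.004,0,0,0,0.004,0,0,0,0.004,0,0,0])

```text
clock: 12.9
position: [0.5273, 0.0377, 0.1659]
orientation: [-112.8, 89.8, -42.5]
contact_force: [0.0, -0.4, 1.4]
grip_width: 0.0003
```

```bash
python3 -c "
from h import *;go(.5265,.038,.161);rims()"
```

```text
12.9 [0.5273 0.0377 0.1659] F [ 0.04 -0.39  1.42] w 0.0003 J [ -8.  16.  96.  -0.  68. -78.]
axes [[0.003, -0.003, -1.0], [-0.941, 0.338, -0.004], [0.338, 0.941, -0.001]] delta [0.0049 0.0008 0.    ]
280 [np.float64(269.6), np.float64(279.4), np.float64(286.5), np.float64(292.9)]
284 [np.float64(269.7), np.float64(279.6), np.float64(286.9), np.float64(293.6)]
288 [np.float64(269.4), np.float64(279.4), np.float64(286.8), np.float64(293.6)]
0 [288.5 295.4] 0.02 [287.8 288.3] 0.04 [287. 281.] 0.06 [286.1 273.5] 0.064 [285.9 272. ] 0.067 [285.8 270.8] 0.07 [285.7 269.6] 0.075 [285.5 267.7]
```

Contact at z ≈ 0.166 with 1.4 N, as expected. Pressing 3 mm more, then reading.

move_arm(deltas=[0.0005,0,0,0,0.001,0,0,0,0.0015,0,0,0,0.002,0,0,0,0.0025,0,0,0,0.003,0,0,0,0.003,0,0,0,0.003,0,0,0])

```text
clock: 13.75
position: [0.5274, 0.0377, 0.1632]
orientation: [-109.2, 89.8, -38.9]
contact_force: [-0.1, 0.2, 5.5]
grip_width: -0.0002
```

```bash
python3 -c "
from h import *;go(.5265,.038,.161);rims()"
```

```text
13.75 [0.5274 0.0377 0.1632] F [-0.12  0.21  5.55] w -0.0002 J [ -8.  16.  97.  -0.  67. -78.]
axes [[0.003, -0.003, -1.0], [-0.941, 0.338, -0.004], [0.338, 0.941, -0.001]] delta [ 0.0022  0.001  -0.    ]
280 [np.float64(270.7), np.float64(279.3), np.float64(286.5), np.float64(292.9)]
284 [np.float64(270.8), np.float64(279.6), np.float64(286.8), np.float64(293.6)]
288 [np.float64(270.5), np.float64(279.4), np.float64(286.8), np.float64(293.6)]
0 [288.5 295.4] 0.02 [287.8 288.3] 0.04 [287. 281.] 0.06 [286.1 273.5] 0.064 [285.9 272. ] 0.067 [285.8 270.8] 0.07 [285.7 269.6] 0.075 [285.5 267.7]
```

move_arm(deltas=[0.0005,0,0,0,0.001,0,0,0,0.0015,0,0,0,0.002,0,0,0,0.0025,0,0,0,0.0028,0,0,0,0.0028,0,0,0])

```text
clock: 14.5
position: [0.5276, 0.0377, 0.1612]
orientation: [-104.2, 89.7, -34.0]
contact_force: [-1.9, -0.3, 7.8]
grip_width: -0.0002
```

```bash
python3 -c "
from h import *;go(.5265,.038,.161);rims()"
```

```text
14.5 [0.5276 0.0377 0.1612] F [-1.93 -0.25  7.83] w -0.0002 J [ -8.  16.  97.  -0.  67. -78.]
axes [[0.004, -0.003, -1.0], [-0.941, 0.338, -0.005], [0.338, 0.941, -0.001]] delta [ 0.0001  0.0012 -0.0001]
280 [np.float64(271.4), np.float64(279.3), np.float64(286.4), np.float64(292.9)]
284 [np.float64(271.6), np.float64(279.6), np.float64(286.9), np.float64(293.6)]
288 [np.float64(271.3), np.float64(279.4), np.float64(286.7), np.float64(293.6)]
0 [288.5 295.4] 0.02 [287.8 288.3] 0.04 [287. 281.] 0.06 [286.1 273.5] 0.064 [285.9 272. ] 0.067 [285.8 270.8] 0.07 [285.7 269.6] 0.075 [285.5 267.7]
```

7.8 N, TCP 0.1612, and rim about 21 mm proud by both image and kinematics. That is inside the band, so I'm retreating.

move_arm(deltas=[-0.003,0,0,0,-0.01,0,0,0,-0.025,0,0,0,-0.045,0,0,0,-0.065,0,0,0,-0.085,0,0,0,-0.1,0,0,0,-0.1,0,0,0])

```text
clock: 15.35
position: [0.5284, 0.0378, 0.2635]
orientation: [-92.2, 89.5, -21.9]
contact_force: [-0.7, -0.1, -0.4]
grip_width: -0.0002
```

Run:
```python
from h import *;go(.5265,.038,.26);rims()
from workcell import vision
c=vision.capture('side')
cv2.imwrite('pics/s7.png',c['img'][:,:,::-1])
print(fix(c,(258,318,240,310),.527,.038,(0,.006)))
ct,e,_=disc(c,(279,219),26); print("top disc",ct,e,onz(c,ct,.1605))
```

```text
15.35 [0.5284 0.0378 0.2635] F [-0.68 -0.12 -0.44] w -0.0002 J [ -8.  11.  88.  -0.  80. -78.]
axes [[0.009, -0.003, -1.0], [-0.941, 0.338, -0.009], [0.338, 0.941, -0.0]] delta [ 0.0034  0.0019 -0.0005]
280 [np.float64(271.5), np.float64(279.3), np.float64(286.5), np.float64(292.9)]
284 [np.float64(271.6), np.float64(279.6), np.float64(286.9), np.float64(293.6)]
288 [np.float64(271.3), np.float64(279.4), np.float64(286.8), np.float64(293.6)]
0 [288.5 295.4] 0.02 [287.8 288.3] 0.04 [287. 281.] 0.06 [286.1 273.5] 0.064 [285.9 272. ] 0.067 [285.8 270.8] 0.07 [285.7 269.6] 0.075 [285.5 267.7] (array([263.5, 307.5, 296.5]), array([265.7, 305.3, 296.5]), np.float64(0.5248), np.float64(0.04))
top disc [280.89651871 219.19255638] (19.63091278076172, 29.3413028717041) [0.52570179 0.03487617 0.1605    ]
```

View pics/s7.png

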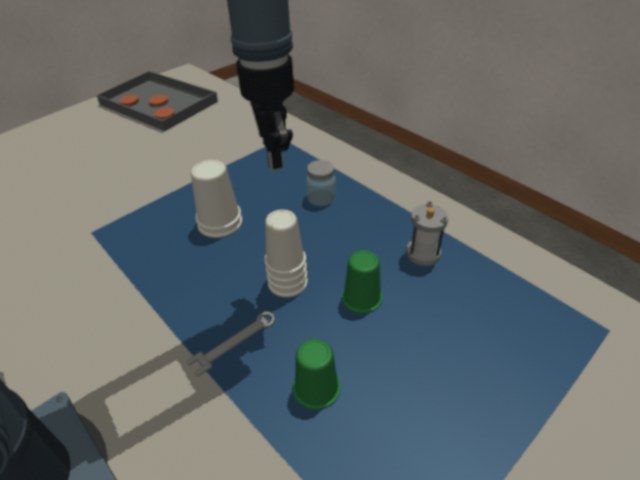

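The side view shows the four-beaker stack upright at (285,255) with even rims. The big stack, jar, cell, wrench and green beakers are where they were. Rim spacing ≈ 21 mm, so I'm handing in.

```bash
python3 -c "
from workcell import manip;print(manip.job_done())"
```

```text
the job is handed in; nothing more can be done
None
```

The loose beaker is back on its own stack, seated about 21 mm above the rim below, and I handed the job in at about 15.5 s. No verdict was reported.

- **Loose placing:** I lowered it over the stack and let go. The image put its rim about 27 mm above the rim below, where it stayed with the fingers clear.
- **Seating:** I pushed on its bottom with the shut fingers in small steps, up to 7.8 N, then withdrew.
- **Final height:** the rim rows in the last image give about 21.5 mm, and the finger height at the end of the push gives about 21 mm. Both are within the 16 to 23.5 mm band.
- **Final position:** it looks straight and centred. The big stack, jar, cell, wrench and green beakers look unmoved, and the arm is clear above.

**Checks that disagreed:**
- Side-view depth readings differed from the top view and the arm's own position by 3–5 mm: in the held-beaker check they read too far, and the final top-disc reading came out about 3 mm too near. Disc readings before the move were near by a similar amount. I went by the top view and the sideways position in the side view.
- The beaker sat about 3 mm off-centre along the finger pads, which I corrected before lowering it.

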